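# Shut the filter box and slide it home into the bar caddy

## Robot

A 6-joint arm with a two-finger parallel gripper is mounted at the origin on a cart in front of the work surface, level with it; the furniture and walls round the work are solid. World frame = base frame: x ahead of the robot, y to its left, z up, the work surface at z = 0. Lengths are in m, angles in rad, forces in N, time in s.
With the tool pointing down it reaches from about 0.325 to 0.775 m from the base axis. Payload 5.5 kg.
Tool frame: the origin (TCP) lies midway between the tips of the shut fingers; the grasp point (between the pads) lies 19 mm behind it (ctrl.grasp_offset is the distance from the TCP to the grasp point, in m); z points along the fingers, y is the line along which they close (so a half turn about z gives the same grasp; the last joint's range is limited). The gripper opens to 85 mm and grips with 20 to 120 N. Pads are 22 mm wide; open, the fingers measure 114 mm over their backs; the gripper's body (76 mm by 85 mm) begins 54 mm behind the grasp point. The pads swing forward as they close: fully open they stand 13 mm farther back than shut.
Start: joints at [-1.269, 0.091, 1.231, -0, 1.82, -0.057], TCP at [0.211, -0.562, 0.231] pointing down, gripper open.
Joint ranges: [-2.87, 2.87], [-0.86, 2.18], [0.17, 2.46], [-1.51, 4.65], [0.06, 2.69], [-2.65, 2.65]. Speed limits (rad/s): [2.57, 2.57, 3.01, 3.14, 3.14, 3.14].

## Interface

Orientations are given as [roll, pitch, yaw] about the fixed x, y, z axes, in that order (R = Rz(yaw) Ry(pitch) Rx(roll)).
In Python, from bench import ctrl gives the robot as it stands.
- The arm moves only by the shell command python3 -m pendant 'ROWS' [FORCE]. ROWS is JSON, a list that holds one entry, the list of rows, each a list of 7 numbers: the shift along the tool's x, y, z in units of 30 mm (1.0 is 30 mm), then the turn, a rotation vector about the tool's x, y, z in units of 6 degrees (1.0 is 6 degrees), then the closure, from 0 (fully open) to 1 (shut). In form: [[[dx, dy, dz, rx, ry, rz, gripper], ...]]. A call has 1 to 20 rows; each row shifts and turns the commanded pose from where the row before left it, along the tool's axes as they then stand; what a row does not reach is not made up. A row lasts 1/12 s, in which the tool goes at most 41.7 mm and 7.16 degrees, less where a joint would pass 70% of its speed; a pose out of reach is approached as far as the arm can. A call is refused whole if a number of a shift passes 1 or a number of a turn 1, either way. A call with a gripper value outside its range is refused whole. The fingers move at their own pace and stop on an object; FORCE is the grip in N (left out, the last holds). Time passes only in rows, so rows that do not move let the fingers close. It gives the time, the measured TCP pose, the force, the opening and the grip force at its end, in the units of the state.
- ctrl.get_obs(): the state, without advancing time (a new reading comes with each control period).
- ctrl.camera(name): name is "scene" or "side" or "wrist"; returns a dict with "color" (384x512x3 uint8, red, green, blue), "intrinsics" (3x3 intrinsics, pixels), "R" (3x3) and "t" (3): a world point X has camera coordinates R X + t. Camera axes: x right, y down, z forward; pixel columns grow to the right and rows downward; lengths in m; the calibration is good to about 2 mm. A picture is of the moment at which its call begins. There is no depth.
- ctrl.job_done(): hands the job in; it is judged then, once.
Trained networks look in a picture, given as the dict that the camera call returned (one of the last four; its "shot" number tells which), for a name from the list of things; names that differ only in an ending like _2 or _b are one class to them, and where a whole thing is asked for, a point or a joint stands for the part that bears it (a point fixed in the world has none). Each returns a list of dicts, best first, with "score" (0 to 1); they miss things now and then, are a little off and sometimes report something else, mostly with a low value. They report only what shows in the picture. A call takes as long as a camera call. They do not tell look-alikes from the thing itself.
- ctrl.boxes_of(picture, thing): "at" ([x, y, z] in m, in the coordinates of the camera as it stood for that picture, good to about 4 mm: the middle of the surface that is visible of it).
- ctrl.regions_of(picture, thing): "region" (384x512 bool, what is visible of it).
The state is a dict: "t": time; "joint_positions": joint angles; "dq": joint speeds; "tau": joint torques, N m; "eef_pos": TCP position; "tcp_rot": TCP orientation; "wrist_force": force on the tool from outside, world axes, zero at the start; "torque": the same for the moment, N m; "grip_width": opening from 0.0 (shut) to 1.0 (fully open); "grip_force": force on a finger pad.
Only numpy, scipy, OpenCV 4.12 (cv2) and the standard library are available. Lean on these libraries where they do the work, as an engineer would, in place of code of your own. Each camera call takes 0.05 s, during which the arm holds its last target. There are 200 camera calls.

## Task

The filter-paper box was left half open in the steam beside the kettle base: press its lid fully shut and slide the box along the bar into its berth in the corner of the dark wooden caddy, square and flush against both the back rail and the wall of the jar compartment. Only push it, gently, with the fingertips: do not grip, tip or lift it, and leave the two shakers in the caddy and everything else on the bar where they stand.

Things in the scene. Friction and masses are not known exactly. Their poses are not given: they have to be found in the camera images.
- filter_box: Light wooden box, 0.25 to 0.5 kg. Origin: centre of its underside; +x to its hinge side (back), +y left. Walls x -32 to 36, y -63 to 62, z 0 to 95 mm; shut lid x -35 to 37, y -64 to 64, z 96 to 103 mm, its front knob out to x -41 mm. Turned up to 0.45 rad from the caddy. It slides at 1 to 4 N (more if also pressed down); pushed at mid height or lower it does not tip.
- filter_box_lid (a joint): Lid hinge, rad: 0 shut, grows as the lid swings up and back; starts at 0.45 to 0.95. Hinge line along the box's y at box x +34, z 99 mm; the lid reaches 69 mm from it. The hinge is stiff: the lid stays at any angle; a fingertip pressing straight down 30 to 50 mm in front of the hinge line shuts it with 1 to 3 N.
- caddy: Dark wooden caddy, fixed, turned by 0 to -0.25 rad. Origin on the worktop in the berth's inner corner, where the back rail's front face (x = 0, y 0 to 85 mm, 45 mm high) meets the jar compartment's left face (y = 0, x -112 to 0 mm, 55 mm high); +x to the back, +y left. The berth (x < 0, y > 0) is open to front and left, its floor is the worktop. The jar compartment fills y -64 to 0.
- berth (a point): Point of the caddy, on the worktop, where the box's origin stands when the box is home (caddy x -36, y +63 mm); its axes are the caddy's and the box's then.
- cocoa_jar: Cocoa shaker with red cap, 45 mm across, 108 mm high, loose in the caddy's jar compartment; origin at the centre of its underside. Leave it.
- cinnamon_jar: Cinnamon shaker with red cap, 44 mm across, 98 mm high, loose in the caddy's jar compartment; origin at the centre of its underside. Leave it.
- service_bell: Brass counter bell, 68 mm across, 53 mm high, near the front edge on the left, before the kettle; origin at the centre of its underside. Leave it.
- drip_timer: Square white timer, 58 x 62 x 18 mm, on the left in front of the scale; origin at the centre of its underside. Leave it.
- kettle: Black gooseneck kettle, body 164 mm across, 214 mm high, with handle (+y) and spout 332 mm long, standing to the left of its power base; origin under its middle. Leave it.
- screen_foot: Aluminium foot strip (origin: its middle, on the worktop) of a clear, hardly visible screen across the bar in the plane x = 0.545 m, y -0.47 to 0.29 m, 1 m high: gripper and wrist must stay in front of it. The kettle's fixed power base (49 mm high) ends at y = -0.02 m, left of the box; a fixed power strip (39 mm high) lies behind the caddy.
Things that resemble listed ones, but are neither listed nor needed, are in the scene too. Leave any green, pink or purple look-alike of the cinnamon_jar alone.

How it is judged:
By the outcome, as a careful person would: the job done as asked, in the order asked, and still so for the second after the job is handed in, with the robot touching nothing.
It also fails if it takes over 72 s, if anything falls off the work surface, if the arm or the gripper's body presses on something with over 40 N, if the wrist force passes 120 N, or if a joint passes its speed limit or range.

## Working session

There is one attempt and no reset: what is moved stays moved. The work goes in short steps, Python scripts to look and compute and a shell command to move; the robot and the scene stay as the last step left them, time stands still between calls to the robot, and variables do not carry over. Pictures are saved under pics/ and viewed, at most 10 in all, crops included, and the job is handed in when it is done.

```bash
mkdir -p pics
cat > h.py <<'E'
import numpy as np, cv2
from bench import ctrl
def save(p,n,crop=None,s=1):
    im=p["color"][:,:,::-1]
    if crop: a,b,c,d=crop; im=im[b:d,a:c]
    cv2.imwrite(n,cv2.resize(im,None,fx=s,fy=s,interpolation=cv2.INTER_CUBIC))
def w(p,X): return np.array(p["R"]).T@(np.array(X)-np.array(p["t"]))
def proj(p,X):
    c=np.array(p["R"])@np.array(X)+np.array(p["t"]); u=np.array(p["intrinsics"])@c; return u[:2]/u[2]
def ray(p,u,v,z):
    R=np.array(p["R"]);o=-R.T@np.array(p["t"]);d=R.T@np.linalg.solve(np.array(p["intrinsics"]),[u,v,1.]); return o+d*(z-o[2])/d[2]
E
python3 - <<'E'
from h import *
a=ctrl.camera("scene");b=ctrl.camera("side")
for n,p in(("scene",a),("side",b)):
    print(n,-np.array(p["R"]).T@p["t"])
    for th in["filter_box","filter_box_lid","caddy","cocoa_jar","cinnamon_jar","service_bell","drip_timer","kettle"]:
        for r in ctrl.boxes_of(p,th)[:3]: print(th,round(r["score"],2),w(p,r["at"]).round(3),proj(p,w(p,r["at"])).round())
im=np.vstack([a["color"],b["color"]])
cv2.imwrite("pics/a.png",cv2.resize(a["color"][:,:,::-1],(800,600)));cv2.imwrite("pics/b.png",cv2.resize(b["color"][:,:,::-1],(800,600)))
E
```

```text
scene [0.82021983 0.86425618 1.71283386]
filter_box 0.74 [ 0.39  -0.153  0.106] [249. 151.]
filter_box_lid 0.76 [ 0.391 -0.176  0.125] [246. 144.]
filter_box_lid 0.73 [ 0.396 -0.155  0.102] [247. 151.]
caddy 0.62 [ 0.402 -0.403  0.044] [225. 116.]
cocoa_jar 0.4 [0.237 0.336 0.03 ] [335. 247.]
cinnamon_jar 0.79 [ 0.654 -0.167  0.087] [187. 171.]
cinnamon_jar 0.65 [ 0.478 -0.152  0.075] [229. 162.]
cinnamon_jar 0.5 [ 0.408 -0.429  0.096] [221. 105.]
service_bell 0.52 [0.237 0.336 0.032] [335. 247.]
drip_timer 0.75 [0.313 0.468 0.02 ] [333. 286.]
kettle 0.62 [ 0.358 -0.417  0.1  ] [232. 103.]
kettle 0.56 [0.37  0.293 0.179] [303. 233.]
side [ 0.43627289 -1.10052955  1.28692038]
filter_box 0.64 [ 0.387 -0.212  0.104] [237. 231.]
filter_box 0.61 [ 0.399 -0.457  0.046] [240. 303.]
filter_box_lid 0.97 [ 0.394 -0.182  0.125] [239. 220.]
caddy 0.92 [ 0.397 -0.458  0.044] [239. 304.]
cocoa_jar 0.67 [ 0.355 -0.44   0.107] [225. 289.]
cinnamon_jar 0.68 [ 0.619 -0.13   0.07 ] [301. 218.]
cinnamon_jar 0.66 [ 0.648 -0.201  0.072] [311. 234.]
cinnamon_jar 0.65 [ 0.476 -0.177  0.073] [262. 228.]
service_bell 0.73 [0.238 0.31  0.026] [207. 147.]
kettle 0.68 [0.36  0.217 0.133] [233. 142.]
```

View pics/a.png

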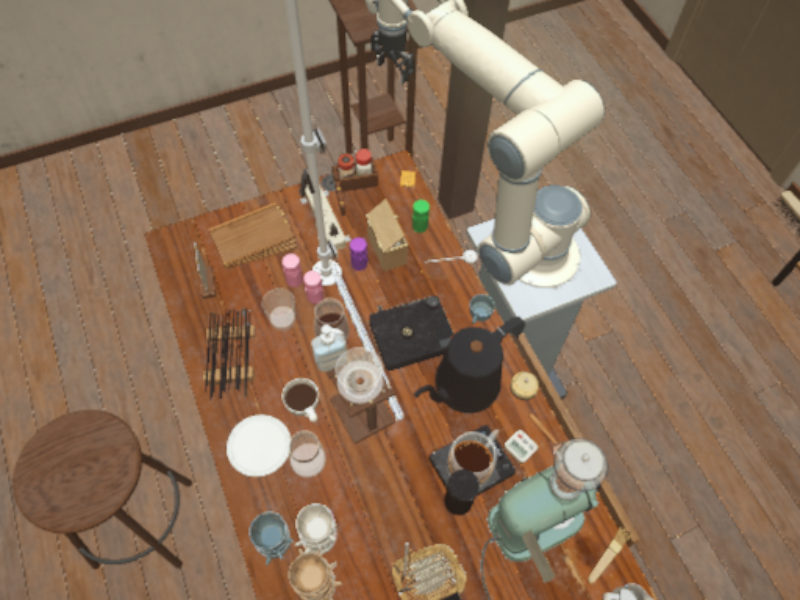

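View pics/b.png

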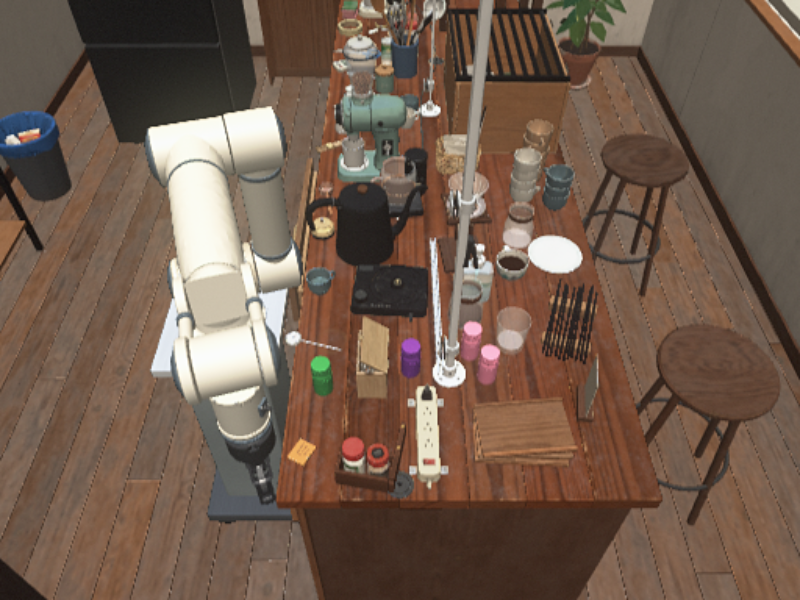

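Run:
```python
from h import *
b=ctrl.camera("side");a=ctrl.camera("scene")
x=cv2.resize(b["color"][195:320,185:285,::-1],None,fx=4.8,fy=4.8,interpolation=cv2.INTER_CUBIC)
y=cv2.resize(a["color"][90:180,195:285,::-1],None,fx=4.4,fy=4.4,interpolation=cv2.INTER_CUBIC)
cv2.imwrite("pics/c.png",x)
cv2.imwrite("pics/d.png",y)
```

```text
(no output)
```

View pics/c.png

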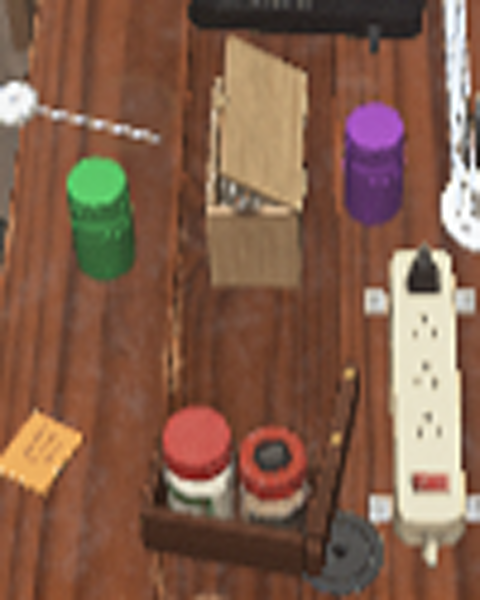

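View pics/d.png

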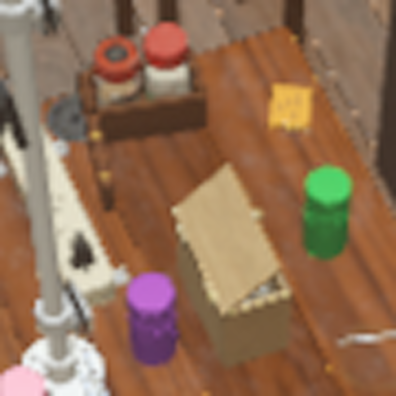

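The side crop shows the light wooden box with its lid half up, its right face's bottom edge running from (213,285) to (299,287). The caddy with the red-capped jars is at (230,490). The green jar (100,215), the purple jar (373,165) and the pink ones are look-alikes to leave alone.

```bash
cat > fit.py <<'E'
from h import *
from scipy.optimize import least_squares
def T(q,X): c,s=np.cos(q[2]),np.sin(q[2]); return np.array([q[0]+c*X[0]-s*X[1],q[1]+s*X[0]+c*X[1],X[2]])
def lidpt(th,y,r=.069,h=.004): return [.034-r*np.cos(th)-h*np.sin(th),y,.099+r*np.sin(th)+h*np.cos(th)*1]
S=lambda u,v:(185+u/4.8-.5+.1,195+v/4.8-.4)
C=lambda u,v:(195+u/4.4-.4,90+v/4.4-.4)
E
python3 - <<'E'
from fit import *
a=ctrl.camera("scene");b=ctrl.camera("side")
B=[(b,S(213,285),(-.032,-.063,0)),(b,S(299,287),(.036,-.063,0)),(b,S(207,213),(-.032,-.063,.095)),(b,S(301,210),(.036,-.063,.095)),
(a,C(224,364),(.036,.062,0)),(a,C(290,342),(-.032,.062,0)),(a,C(212,308),(.036,.062,.095)),(a,C(290,292),(-.032,.062,.095))]
f=lambda q:np.concatenate([proj(p,T(q,X))-u for p,u,X in B])
r=least_squares(f,[.39,-.16,0],loss="soft_l1");print("box",r.x.round(4));print(f(r.x).round(1))
q=r.x
L=[(b,S(305,205),-.064),(b,S(303,75),.064)]
l=[(b,S(220,165),-.064),(b,S(232,38),.064),(a,C(178,212),-.064),(a,C(232,165),-.064),(a,C(230,308),.064),(a,C(280,278),.064)]
for th in np.arange(.3,1.2,.1):
  print(round(th,1),[proj(p,T(q,lidpt(th,y))).round(0).tolist() for p,y in((b,-.064),(b,.064),(a,-.064),(a,.064))])
print([np.round(x[1]) for x in l])
# caddy
K=[(b,S(147,545),(-.112,-.064,0)),(b,S(143,515),(-.112,-.064,.055)),(b,S(310,568),(0,-.064,0)),(b,S(308,540),(0,-.064,.055)),
(a,C(205,97),(-.112,0,.055)),(a,C(206,128),(-.112,0,0)),(a,C(97,110),(0,0,.055)),(a,C(103,207),(0,.085,0)),(a,C(100,140),(0,0,0)),(b,S(344,374),(0,.085,.045))]
f=lambda q:np.concatenate([proj(p,T(q,X))-u for p,u,X in K])
r=least_squares(f,[.43,-.42,-.1],loss="soft_l1");print("caddy",r.x.round(4));print(f(r.x).round(1).reshape(-1,2).tolist())
print("berth",T(r.x,(-.036,.063,0)))
for n,p in(("a",a),("b",b)):
  for th in("caddy","filter_box"):
    print(n,th,[ (w(p,x["at"]).round(3),round(x["score"],2)) for x in ctrl.boxes_of(p,th)[:2]])
print("green",ray(b,*S(105,272),0),ray(a,*C(325,250),0),"purple",ray(b,*S(373,215),0),ray(a,*C(152,355),0))
# overlay
def draw(p,q,edges,im,c):
  for e in edges: 
    i,j=[(proj(p,T(q,x))*4).astype(int).tolist() for x in e]; cv2.line(im,i,j,c,1)
ims=[]
cy=[((-.112,0,0),(0,0,0)),((-.112,0,.055),(0,0,.055)),((-.112,0,0),(-.112,0,.055)),((-.112,-.064,0),(0,-.064,0)),((-.112,-.064,.055),(0,-.064,.055)),((0,0,0),(0,.085,0)),((0,0,.045),(0,.085,.045)),((0,.085,0),(0,.085,.045)),((-.112,-.064,.055),(-.112,0,.055))]
bx=[((-.032,-.063,0),(.036,-.063,0)),((-.032,.062,0),(.036,.062,0)),((-.032,-.063,.095),(.036,-.063,.095)),((-.032,.062,.095),(.036,.062,.095)),((-.032,-.063,.095),(-.032,.062,.095)),((.036,-.063,0),(.036,.062,0))]
for p,(x0,y0) in((a,(195,85)),(b,(190,205))):
  im=cv2.resize(p["color"][:,:,::-1],None,fx=4,fy=4,interpolation=cv2.INTER_CUBIC)
  draw(p,r.x,cy,im,(0,255,255));draw(p,q,bx,im,(255,0,255)); ims.append(im[y0*4:y0*4+450,x0*4:x0*4+390])
cv2.imwrite("pics/e.png",np.hstack(ims))
E
```

```text
box [ 0.385  -0.1791  0.0094]
[-0.4  0.9  0.5  0.3 -0.3  0.4 -0.1  0.9 -0.2  1.3 -0.5  1.   2.5  1.8
  0.1 -0. ]
0.3 [[227.0, 235.0], [228.0, 206.0], [249.0, 129.0], [261.0, 152.0]]
0.4 [[227.0, 234.0], [228.0, 205.0], [248.0, 128.0], [261.0, 152.0]]
0.5 [[228.0, 233.0], [229.0, 204.0], [248.0, 127.0], [260.0, 151.0]]
0.6 [[229.0, 232.0], [230.0, 203.0], [247.0, 127.0], [260.0, 150.0]]
0.7 [[230.0, 231.0], [231.0, 202.0], [246.0, 126.0], [259.0, 150.0]]
0.8 [[231.0, 230.0], [232.0, 201.0], [245.0, 126.0], [258.0, 150.0]]
0.9 [[233.0, 229.0], [233.0, 200.0], [244.0, 126.0], [257.0, 149.0]]
1.0 [[234.0, 228.0], [235.0, 199.0], [243.0, 126.0], [255.0, 149.0]]
1.1 [[236.0, 228.0], [236.0, 199.0], [242.0, 126.0], [254.0, 149.0]]
[array([230., 229.]), array([233., 203.]), array([235., 138.]), array([247., 127.]), array([247., 160.]), array([258., 153.])]
caddy [ 0.4384 -0.4135 -0.1883]
[[-0.4, 1.7], [-0.7, -0.2], [-0.7, 2.8], [-0.4, 0.7], [-0.4, 0.0], [-0.5, 0.7], [-0.7, 1.1], [1.9, 1.7], [-0.7, 1.9], [0.5, -3.4]]
berth [ 0.41487935 -0.34488585  0.        ]
a caddy [(array([0.312, 0.467, 0.022]), 0.73), (array([ 0.402, -0.404,  0.045]), 0.58)]
a filter_box [(array([ 0.394, -0.155,  0.102]), 0.73)]
b caddy [(array([ 0.4  , -0.455,  0.047]), 0.91)]
b filter_box [(array([ 0.392, -0.212,  0.106]), 0.69)]
green [ 0.27290207 -0.2266169   0.        ] [ 2.72981982e-01 -2.07811733e-01 -2.22044605e-16] purple [ 0.47660592 -0.17424879  0.        ] [ 0.47778807 -0.15871714  0.        ]
```

View pics/e.png

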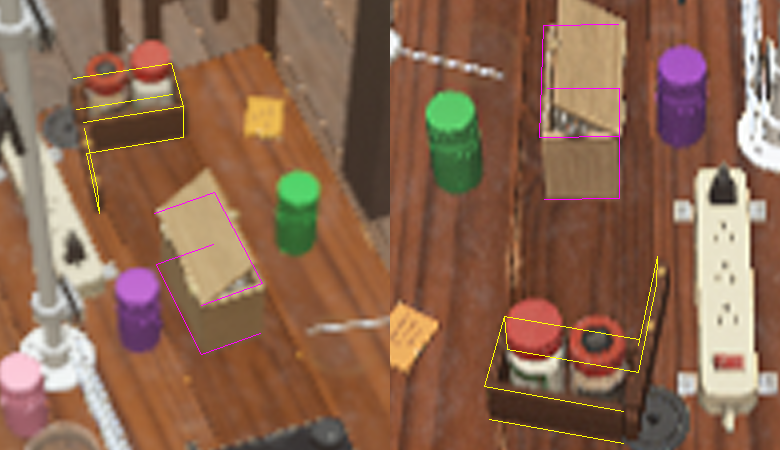

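The overlay fits the box to about 1 px in both views. It puts the box at (0.385, -0.179) with yaw about 0.01, and the caddy origin near (0.438, -0.414) with yaw about -0.19. The rail end is about 3 px off in the side view, so I'll check it with the wrist camera on the way.

```bash
cat > st.py <<'E'
from h import *
import sys
from scipy.spatial.transform import Rotation as Ro
o=ctrl.get_obs(); r=o["tcp_rot"]; R=Ro.from_euler("xyz",r).as_matrix() if np.array(r).shape==(3,) else np.array(r)
print("t",round(o["t"],2),"p",np.round(o["eef_pos"],4),"F",np.round(o["wrist_force"],1),"w",round(o["grip_width"],2));print(np.round(R,3).tolist())
if len(sys.argv)>1:
    tgt=np.array([float(x) for x in sys.argv[1].split(",")]); d=tgt-o["eef_pos"]; print("shift tool units",(R.T@d/.03).round(2))
E
python3 st.py 0.345,-0.36,0.30
```

```text
t 1.3 p [ 0.2107 -0.5618  0.2313] F [-0.1  0.5 -0.1] w 1.0
[[0.936, 0.351, -0.0], [0.351, -0.936, -0.0], [-0.0, 0.0, -1.0]]
shift tool units [ 6.55 -4.73 -2.29]
```

```bash
python3 -m pendant '[[[0.8,-0.6,-0.3,0,0,0,0.5],[0.8,-0.6,-0.3,0,0,0,1],[0.8,-0.6,-0.3,0,0,0,1],[0.8,-0.6,-0.3,0,0,0,1],[0.8,-0.6,-0.3,0,0,0,1],[0.8,-0.6,-0.3,0,0,0,1],[0.8,-0.6,-0.3,0,0,0,1],[0.9,-0.5,-0.2,0,0,0,1],[0,0,0,0,0,0,1],[0,0,0,0,0,0,1]]]'
python3 - <<'E'
from fit import *
p=ctrl.camera("wrist")
print(-np.array(p["R"]).T@p["t"])
save(p,"pics/w1.png",None,1.56)
for X in([.385,-.179,.103],[.4384,-.4135,0],[.4384,-.4135,.05]): print(proj(p,X).round())
E
```

```text
t: 2.13
eef_pos: [0.3446, -0.3605, 0.3012]
tcp_rot: [3.14, -0.0, 0.362]
wrist_force: [-0.9, -0.7, 0.0]
grip_width: -0.001
grip_force: 0.0
[ 0.40984169 -0.3362048   0.44333696]
[94. 70.]
[312. 104.]
[320. 105.]
```

View pics/w1.png

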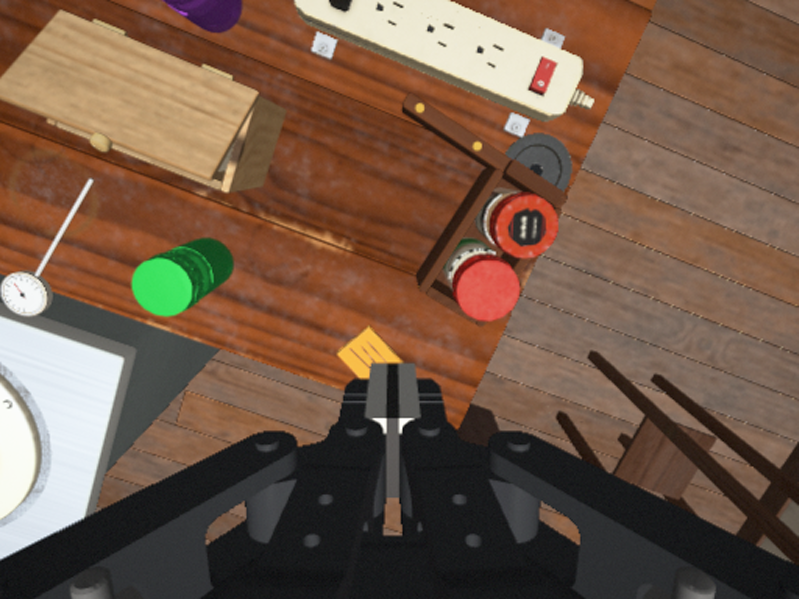

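Wrist view: the box lid is at (140,100) and the caddy rail runs from (407,105) to (560,195). The jar compartment's left wall runs from (490,170) to (420,285). I'll take one enlarged crop to measure the caddy.

Run:
```python
from fit import *
p=ctrl.camera("wrist")
save(p,"pics/w2.png",(250,55,370,195),4.25)
```

```text
(no output)
```

View pics/w2.png

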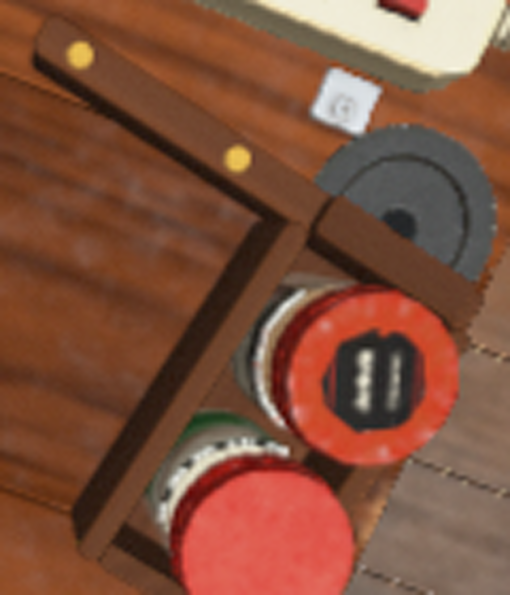

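```bash
python3 - <<'E'
from fit import *
p=ctrl.camera("wrist")
D=lambda u,v:(250+u/4.25-.4,55+v/4.25-.4)
V=lambda u,v:(u/1.5625-.2,v/1.5625-.2)
K=[(D(263,222),(0,0,0)),(D(78,513),(-.112,0,0)),(D(82,547),(-.112,0,.055)),(D(36,58),(0,.085,.045)),(D(40,76),(0,.085,0)),(D(288,222),(0,0,.055)),(D(285,222),(0,0,.045))]
f=lambda q:np.concatenate([proj(p,T(q,X))-u for u,X in K])
r=least_squares(f,[.43,-.42,-.1],loss="soft_l1");print("caddy",r.x.round(4));print(f(r.x).round(1).reshape(-1,2).tolist());k=r.x
B=lambda th:[(V(284,112),(.036,-.063,0)),(V(266,184),(-.032,-.063,0)),(V(233,191),(-.032,-.063,.095)),(V(60,10),lidpt(th,.064,-.003)),(V(258,94),lidpt(th,-.064,-.003)),(V(2,80),lidpt(th,.064)),(V(214,183),lidpt(th,-.064))]
f=lambda q:np.concatenate([proj(p,T(q,X))-u for u,X in B(q[3])])
r=least_squares(f,[.385,-.18,0,.6],loss="soft_l1");print("box,lid",r.x.round(4));print(f(r.x).round(1).reshape(-1,2).tolist())
q=r.x;c,s=np.cos(k[2]),np.sin(k[2]);d=q[:2]-k[:2];print("box in caddy",(c*d[0]+s*d[1]).round(4),(-s*d[0]+c*d[1]).round(4),"berth",T(k,(-.036,.063,0)))
print("press pt",T(q,(-.006,0,.2)))
E
python3 st.py 0.379,-0.179,0.2
```

```text
caddy [ 0.4337 -0.4142 -0.1849]
[[-0.2, -0.3], [-1.0, 1.3], [0.1, 3.0], [-0.3, -0.6], [-2.0, -1.1], [2.5, 0.1], [1.5, 0.0]]
box,lid [ 0.3863 -0.1799 -0.0239  0.6455]
[[4.9, -3.3], [0.2, 0.6], [-0.6, 0.1], [0.8, -0.4], [2.2, -0.1], [-7.7, 9.0], [-1.2, -0.2]]
box in caddy -0.0897 0.2216 berth [ 0.40985496 -0.34567141  0.        ]
press pt [ 0.38027105 -0.17976017  0.2       ]
t 2.28 p [ 0.3432 -0.3619  0.2997] F [ 0.1 -1.2 -0.1] w 0.0
[[0.937, 0.35, -0.001], [0.35, -0.937, 0.0], [-0.001, -0.001, -1.0]]
shift tool units [ 3.26 -5.29  3.32]
```

```bash
python3 -m pendant '[[[0.55,-0.88,0.2,0,0,0,1],[0.55,-0.88,0.2,0,0,0,1],[0.55,-0.88,0.2,0,0,0,1],[0.55,-0.88,0.2,0,0,0,1],[0.55,-0.88,0.2,0,0,0,1],[0.55,-0.88,0.2,0,0,0,1],[0,0,0.5,0,0,-1,1],[0,0,0.5,0,0,-1,1],[0,0,0.5,0,0,-1,1],[0,0,0.4,0,0,-1,1],[0,0,0.2,0,0,-1,1],[0,0,0,0,0,-1,1],[0,0,0,0,0,-1,1],[0,0,0,0,0,-1,1],[0,0,0,0,0,-1,1],[0,0,0,0,0,-0.75,1]]]' && python3 st.py 0.38,-0.18,0.11
```

```text
t: 3.62
eef_pos: [0.3803, -0.1793, 0.2006]
tcp_rot: [-3.14, -0.0, 1.383]
wrist_force: [-0.8, 0.1, -0.3]
grip_width: -0.001
grip_force: 0.0
t 3.62 p [ 0.3803 -0.1793  0.2006] F [-0.8  0.1 -0.3] w -0.0
[[0.187, 0.982, -0.001], [0.982, -0.187, 0.0], [0.0, -0.001, -1.0]]
shift tool units [-0.03 -0.    3.02]
```

```bash
python3 -m pendant '[[[0,0,0.6,0,0,0,1],[0,0,0.6,0,0,0,1],[0,0,0.4,0,0,0,1],[0,0,0.2,0,0,0,1],[0,0,0.2,0,0,0,1],[0,0,0.2,0,0,0,1],[0,0,0.2,0,0,0,1],[0,0,0.2,0,0,0,1],[0,0,0.2,0,0,0,1],[0,0,0.2,0,0,0,1],[0,0,0.2,0,0,0,1]]]'
```

```text
t: 4.53
eef_pos: [0.3808, -0.1783, 0.105]
tcp_rot: [3.141, 0.0, 1.38]
wrist_force: [-1.4, -0.2, 3.4]
grip_width: 0.001
grip_force: 1.1
```

```bash
python3 -m pendant '[[[0,0,0.1,0,0,0,1],[0,0,0.05,0,0,0,1],[0,0,0,0,0,0,1]]]'
```

```text
t: 4.78
eef_pos: [0.3808, -0.1783, 0.1026]
tcp_rot: [3.141, 0.001, 1.38]
wrist_force: [-5.5, 1.5, 11.7]
grip_width: -0.001
grip_force: 6.0
```

Contact stops at z = 0.1026 with 11.7 N, which matches the shut lid's top at 0.103. I'll lift off, move to the left side, tilt so the body leans away from the box, and open the fingers about 30 mm.

```bash
python3 -m pendant '[[[0,0,-0.5,0,0,0,1],[0,0,-0.7,0,0,0,1],[0,0,-0.8,0,0,0,1],[0.7,0.05,0,0,0,0,0.65],[0.8,0.05,0,0,0,0,0.65],[0.8,0.05,0,0,0,0,0.65],[0.8,0.05,0,0,0,0,0.65],[0.7,0.05,0,0,-1,0,0.65],[0,0,0,0,-1,0,0.65],[0,0,0,0,-1,0,0.65],[0,0,0,0,-1,0,0.65],[0,0,0,0,0,0,0.65]]]' && python3 st.py 0.409,-0.069,0.028
python3 - <<'E'
from h import *
p=ctrl.camera("scene");save(p,"pics/s2.png",(195,85,325,205),5)
E
```

```text
t: 5.78
eef_pos: [0.4097, -0.0653, 0.1586]
tcp_rot: [-3.138, 0.423, 1.387]
wrist_force: [-0.4, 0.1, -0.1]
grip_width: 0.349
grip_force: 0.0
t 5.78 p [ 0.4097 -0.0653  0.1586] F [-0.4  0.1 -0.1] w 0.35
[[0.166, 0.983, -0.079], [0.896, -0.184, -0.403], [-0.411, -0.004, -0.912]]
shift tool units [1.67 0.02 4.02]
```

View pics/s2.png

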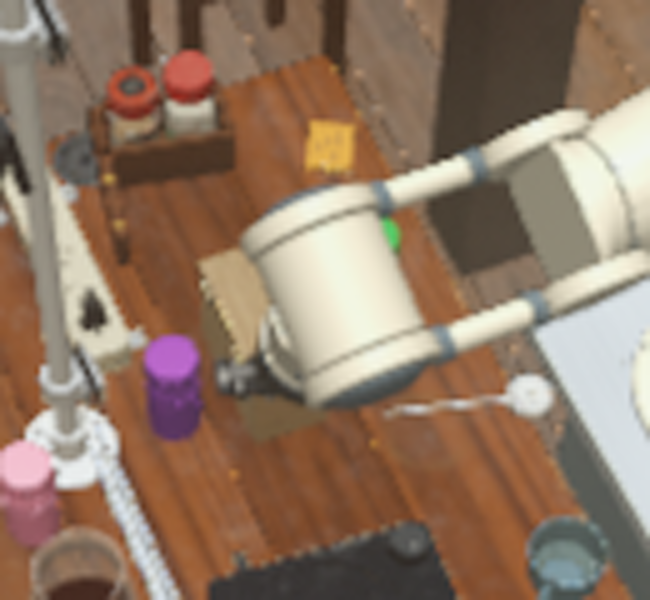

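The lid is shut in this view, with the box at (270,330), and the gripper is clear on its left. Now I'll descend and approach.

```bash
python3 -m pendant '[[[0.33,0,0.8,0,0,0,0.65],[0.33,0,0.8,0,0,0,0.65],[0.33,0,0.8,0,0,0,0.65],[0.33,0,0.8,0,0,0,0.65],[0.33,0,0.8,0,0,0,0.65],[0,0,0,0,0,0,0.65],[-0.37,0,0.16,0,0,0,0.65],[-0.37,0,0.16,0,0,0,0.65],[-0.23,0,0.1,0,0,0,0.65],[-0.23,0,0.1,0,0,0,0.65],[-0.23,0,0.1,0,0,0,0.65]]]' && python3 st.py
```

```text
t: 6.75
eef_pos: [0.401, -0.1177, 0.0327]
tcp_rot: [3.139, 0.417, 1.378]
wrist_force: [2.2, 2.6, 0.6]
grip_width: 0.353
grip_force: 1.4
t 6.75 p [ 0.401  -0.1177  0.0327] F [2.2 2.6 0.6] w 0.35
[[0.175, 0.982, -0.075], [0.897, -0.19, -0.398], [-0.405, 0.002, -0.914]]
```

```bash
python3 -m pendant '[[[-0.23,0,0.11,0,0,0,0.65],[-0.23,0,0.11,0,0,0,0.65],[-0.23,0,0.11,0,0,0,0.65],[-0.23,0,0.11,0,0,0,0.65],[-0.23,0,0.11,0,0,0,0.65],[-0.23,0,0.11,0,0,0,0.65],[-0.23,0,0.11,0,0,0,0.65],[-0.23,0,0.11,0,0,0,0.65]]]'
python3 - <<'E'
from h import *
p=ctrl.camera("side");save(p,"pics/s3.png",(185,195,285,315),4.8)
E
python3 st.py 0.375,-0.25,0.031
```

```text
t: 7.42
eef_pos: [0.3883, -0.1779, 0.0296]
tcp_rot: [-3.141, 0.419, 1.38]
wrist_force: [0.9, 3.2, 1.5]
grip_width: 0.348
grip_force: 1.7
t 7.47 p [ 0.388  -0.179   0.0297] F [0.7 0.3 1.3] w 0.35
[[0.174, 0.982, -0.078], [0.896, -0.19, -0.4], [-0.408, -0.001, -0.913]]
shift tool units [-2.21  0.03  0.94]
```

View pics/s3.png

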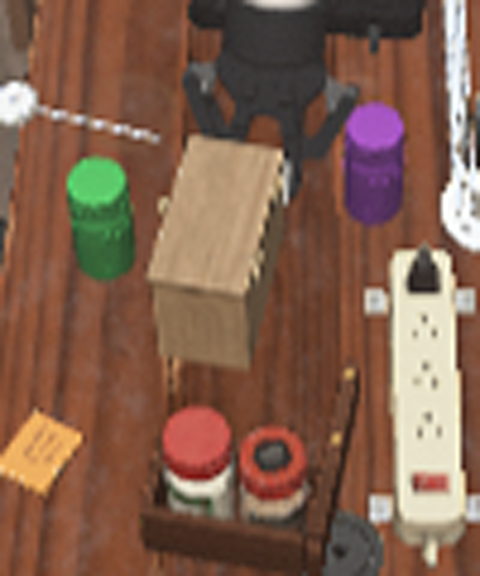

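Run:
```python
from fit import *
b=ctrl.camera("side")
for z in(.07,.09,.11,.13): print(z,"knuckle",ray(b,*S(358,88),z),"jar top",ray(b,*S(373,122),z))
q=[]
B=[(b,S(163,357),(-.032,-.063,0)),(b,S(246,368),(.036,-.063,0)),(b,S(150,277),(-.035,-.064,.103)),(b,S(243,293),(.037,-.064,.103)),(b,S(283,153),(.037,.064,.103)),(b,S(191,137),(-.035,.064,.103))]
f=lambda q:np.concatenate([proj(b,T(q,X))-u for p,u,X in B])
q=least_squares(f,[.37,-.25,-.18],loss="soft_l1").x;print("box",q.round(4));print(f(q).round(1))
k=[.4337,-.4142,-.1849];c,s=np.cos(k[2]),np.sin(k[2]);d=q[:2]-k[:2];print("box in caddy",(c*d[0]+s*d[1]).round(4),(-s*d[0]+c*d[1]).round(4))
```

```text
0.07 knuckle [ 0.46497254 -0.10460462  0.07      ] jar top [ 0.475962   -0.13801411  0.07      ]
0.09 knuckle [ 0.46450087 -0.12097258  0.09      ] jar top [ 0.47530972 -0.15383299  0.09      ]
0.11 knuckle [ 0.46402919 -0.13734053  0.11      ] jar top [ 0.47465743 -0.16965186  0.11      ]
0.13 knuckle [ 0.46355751 -0.15370849  0.13      ] jar top [ 0.47400514 -0.18547073  0.13      ]
box [ 0.3613 -0.2452 -0.1989]
[-0.9 -0.1  0.7  0.9 -0.9  0.1  0.8  0.3  0.5 -0.7 -0.3 -0.5]
box in caddy -0.1022 0.1528
```

The box is now square to the caddy (yaw -0.199 against -0.185), but the fingers sit 14 mm too far back on its face. The purple jar at (373,165) hasn't moved. I'll back off, shift forward by 14 mm and carry on, which also gives the jar more room.

```bash
python3 -m pendant '[[[0.3,0,-0.13,0,0,0,0.65],[0,-0.25,0,0,0,0,0.65],[0,-0.2,0,0,0,0,0.65],[-0.23,0,0.1,0,0,0,0.65],[-0.23,0,0.1,0,0,0,0.65],[-0.23,0,0.1,0,0,0,0.65],[-0.23,0,0.1,0,0,0,0.65],[-0.23,0,0.1,0,0,0,0.65],[-0.23,0,0.1,0,0,0,0.65],[-0.23,0,0.1,0,0,0,0.65],[-0.23,0,0.1,0,0,0,0.65],[-0.23,0,0.1,0,0,0,0.65],[-0.23,0,0.1,0,0,0,0.65]]]' && python3 st.py
```

```text
t: 8.6
eef_pos: [0.3628, -0.2397, 0.0303]
tcp_rot: [-3.141, 0.419, 1.38]
wrist_force: [0.2, 1.3, -0.4]
grip_width: 0.351
grip_force: 0.8
t 8.6 p [ 0.3628 -0.2397  0.0303] F [ 0.2  1.3 -0.4] w 0.35
[[0.173, 0.982, -0.077], [0.897, -0.19, -0.399], [-0.407, -0.0, -0.914]]
```

```bash
python3 -m pendant '[[[-0.2,0,0.09,0,0,0,0.65],[-0.2,0,0.09,0,0,0,0.65],[-0.2,0,0.09,0,0,0,0.65],[0,0,0,0,0,0,0.65]]]' && python3 -m pendant '[[[0.3,0,-0.13,0,0,0,0.65],[0.6,0,-0.26,0,0,0,0.65],[-0.37,0,-0.83,0,0,0,0.65],[-0.37,0,-0.83,0,0,0,0.65],[-0.37,0,-0.83,0,0,0,0.65],[-0.37,0,-0.83,0,0,0,0.65],[-0.2,0,-0.5,0,0,0,0.65],[0,0,0,0,1,0,0.65],[0,0,0,0,1,0,0.65],[0,0,0,0,1,0,0.65],[0,0,0,0,1,0,0.65]]]' && python3 -c "
from h import *
print(np.round(ctrl.get_obs()['joint_positions'],2))"; python3 st.py
```

```text
t: 8.93
eef_pos: [0.3589, -0.2596, 0.0306]
tcp_rot: [3.141, 0.42, 1.379]
wrist_force: [0.2, 0.1, -0.2]
grip_width: 0.351
grip_force: 0.0
t: 9.85
eef_pos: [0.3659, -0.228, 0.1568]
tcp_rot: [3.138, -0.004, 1.382]
wrist_force: [0.2, -0.1, -0.3]
grip_width: 0.351
grip_force: 0.0
[-0.64 -0.38  1.79  0.    1.73 -0.45]
t 9.85 p [ 0.3659 -0.228   0.1568] F [ 0.2 -0.1 -0.3] w 0.35
[[0.188, 0.982, 0.004], [0.982, -0.188, 0.003], [0.004, 0.003, -1.0]]
```

```bash
python3 -m pendant '[[[-0.74,-0.43,0,0,0,0,0.5],[-0.74,-0.43,0,0,0,0,0.5],[-0.74,-0.43,0,0,0,0,0.5],[-0.74,-0.43,0,0,0,0,0.5],[-0.74,-0.43,0,0,0,0,0.5],[0,0,0,0,0,1,0.5],[0,0,0,0,0,1,0.5],[0,0,0,0,0,1,0.5],[0,0,0,0,0,1,0.5],[0,0,0,0,0,1,0.5],[0,0,0,0,0,1,0.5],[0,0,0,0,0,1,0.5],[0,0,0,0,0,1,0.5],[0,0,0,0,0,1,0.5],[0,0,0,0,0,1,0.5],[0,0,0,0,0,1,0.5],[0,0,0,0,0,1,0.5],[0,0,0,0,0,1,0.5],[0,0,0,0,0,1,0.5],[0,0,0,0,0,0.9,0.5]]]' && python3 -m pendant '[[[0,0,0,0,1,0,0.5],[0,0,0,0,1,0,0.5],[0,0,0,0,1,0,0.5],[0,0,0,0,0,0,0.5]]]' ; python3 st.py .2825,-.325,.032
python3 - <<'E'
from h import *
for n in("wrist","side"):
    p=ctrl.camera(n)
    for th in("filter_box","cinnamon_jar","cocoa_jar"):
        print(n,th,[(w(p,r["at"]).round(3).tolist(),round(r["score"],2)) for r in ctrl.boxes_of(p,th)[:4]])
E
```

```text
t: 11.52
eef_pos: [0.281, -0.3249, 0.1553]
tcp_rot: [3.141, 0.0, -0.185]
wrist_force: [0.0, -0.1, -0.8]
grip_width: 0.501
grip_force: 0.0
t: 11.85
eef_pos: [0.2791, -0.3247, 0.1541]
tcp_rot: [-3.141, -0.316, -0.183]
wrist_force: [-1.1, 0.1, -0.5]
grip_width: 0.5
grip_force: 0.0
t 11.85 p [ 0.2791 -0.3247  0.1541] F [-1.1  0.1 -0.5] w 0.5
[[0.934, -0.182, 0.306], [-0.173, -0.983, -0.056], [0.311, -0.001, -0.95]]
shift tool units [-1.16 -0.01  3.9 ]
wrist filter_box [([0.346, -0.332, 0.108], 0.83)]
wrist cinnamon_jar [([0.278, -0.224, 0.093], 0.87), ([0.4, -0.429, 0.103], 0.66), ([0.457, -0.183, 0.06], 0.62)]
wrist cocoa_jar [([0.346, -0.421, 0.111], 0.69)]
side filter_box [([0.344, -0.346, 0.1], 0.67)]
side cinnamon_jar [([0.65, -0.199, 0.071], 0.88), ([0.282, -0.23, 0.054], 0.74), ([0.479, -0.176, 0.072], 0.6), ([0.617, -0.13, 0.069], 0.59)]
side cocoa_jar [([0.357, -0.441, 0.109], 0.84), ([0.361, 0.219, 0.134], 0.32)]
```

```bash
python3 -m pendant '[[[-0.23,0,0.78,0,0,0,0.5],[-0.23,0,0.78,0,0,0,0.5],[-0.23,0,0.78,0,0,0,0.5]]]' && python3 -m pendant '[[[-0.15,0,0.5,0,0,0,0.5],[-0.15,0,0.5,0,0,0,0.5],[-0.15,0,0.5,0,0,0,0.5],[0,0,0,0,0,0,0.5]]]' ; python3 st.py
```

```text
t: 12.5
eef_pos: [0.2831, -0.326, 0.0816]
tcp_rot: [3.141, -0.314, -0.179]
wrist_force: [0.5, -0.3, -0.2]
grip_width: 0.5
grip_force: 0.0
t: 12.83
eef_pos: [0.283, -0.3241, 0.0313]
tcp_rot: [-3.136, -0.31, -0.181]
wrist_force: [-0.2, 0.9, -1.6]
grip_width: 0.504
grip_force: 0.0
t 12.83 p [ 0.283  -0.3241  0.0313] F [-0.2  0.9 -1.6] w 0.5
[[0.937, -0.178, 0.301], [-0.171, -0.984, -0.05], [0.305, -0.005, -0.952]]
```

```bash
python3 -m pendant '[[[0.24,0,0.08,0,0,0,0.5],[0.24,0,0.08,0,0,0,0.5],[0.24,0,0.08,0,0,0,0.5],[0.24,0,0.08,0,0,0,0.5],[0.24,0,0.08,0,0,0,0.5],[0.24,0,0.08,0,0,0,0.5],[0.24,0,0.08,0,0,0,0.5],[0.24,0,0.08,0,0,0,0.5]]]' && python3 -m pendant '[[[0.2,0,0.065,0,0,0,0.5],[0.2,0,0.065,0,0,0,0.5],[0,0,0,0,0,0,0.5]]]' ; python3 st.py
python3 - <<'E'
from h import *
p=ctrl.camera("wrist")
for th in("filter_box","cinnamon_jar"): print([(w(p,r["at"]).round(3).tolist(),round(r["score"],2)) for r in ctrl.boxes_of(p,th)[:4]])
E
```

```text
t: 13.5
eef_pos: [0.3442, -0.3372, 0.0349]
tcp_rot: [3.141, -0.314, -0.18]
wrist_force: [-3.1, 1.3, 3.2]
grip_width: 0.498
grip_force: 1.7
t: 13.75
eef_pos: [0.3569, -0.3393, 0.0346]
tcp_rot: [-3.141, -0.315, -0.18]
wrist_force: [0.3, -0.2, -0.4]
grip_width: 0.499
grip_force: 0.0
t 13.75 p [ 0.3569 -0.3393  0.0346] F [ 0.3 -0.2 -0.4] w 0.5
[[0.935, -0.179, 0.305], [-0.17, -0.984, -0.055], [0.31, -0.0, -0.951]]
[([0.401, -0.339, 0.107], 0.68)]
[([0.401, -0.418, 0.096], 0.95)]
```

```bash
python3 -m pendant '[[[0.1,0,0.03,0,0,0,0.5],[0.1,0,0.03,0,0,0,0.5],[0.1,0,0.03,0,0,0,0.5]]]' | grep -E "pos|force"; python3 -m pendant '[[[0.05,0,0.016,0,0,0,0.5],[0.05,0,0.016,0,0,0,0.5]]]' | grep -E "pos|force"
```

```text
eef_pos: [0.3647, -0.3408, 0.0344]
wrist_force: [-3.3, 0.0, -1.9]
grip_force: 0.8
eef_pos: [0.3681, -0.3414, 0.0345]
wrist_force: [-2.1, 0.5, -1.3]
grip_force: 0.8
```

```bash
python3 -m pendant '[[[0.05,0,0.016,0,0,0,0.5],[0,0,0,0,0,0,0.5]]]' | grep -E "pos|force"
```

```text
eef_pos: [0.3691, -0.3413, 0.0344]
wrist_force: [-3.9, 3.1, 0.3]
grip_force: 2.7
```

```bash
for i in 1; do python3 -m pendant '[[[0.05,0,0.016,0,0,0,0.5],[0.05,0,0.016,0,0,0,0.5],[0,0,0,0,0,0,0.5]]]' | grep -E "pos|force"; done
```

```text
eef_pos: [0.3696, -0.3413, 0.0342]
wrist_force: [-22.1, 9.1, 11.5]
grip_force: 11.7
```

The box has met the rail: TCP stopped at caddy x -0.077, with 22 N. I'll retreat and reposition for the last push against the compartment wall.

```bash
python3 -m pendant '[[[-0.3,0,-0.1,0,0,0,0.5],[-0.45,0,-0.15,0,0,0,0.5],[-0.45,0,-0.15,0,0,0,0.5],[0.2,0,-0.65,0,0,0,0.5],[0.23,0,-0.78,0,0,0,0.5],[0.23,0,-0.78,0,0,0,0.5],[0.23,0,-0.78,0,0,0,0.6],[0.23,0,-0.78,0,0,0,0.65],[0.1,0,-0.3,0,0,0,0.65],[0,0,0,0,-1,0,0.65],[0,0,0,0,-1,0,0.65],[0,0,0,0,-1,0,0.65]]]' && python3 st.py .428,-.2605,.16
```

```text
t: 15.73
eef_pos: [0.3326, -0.3356, 0.1636]
tcp_rot: [3.139, 0.002, -0.182]
wrist_force: [-0.6, -0.5, -0.3]
grip_width: 0.35
grip_force: 0.0
t 15.73 p [ 0.3326 -0.3356  0.1636] F [-0.6 -0.5 -0.3] w 0.35
[[0.984, -0.181, -0.003], [-0.181, -0.984, -0.002], [-0.002, 0.003, -1.0]]
shift tool units [ 2.68 -3.04  0.11]
```

```bash
python3 -m pendant '[[[0.54,-0.61,0,0,0,0,0.65],[0.54,-0.61,0,0,0,0,0.65],[0.54,-0.61,0,0,0,0,0.65],[0.54,-0.61,0,0,0,0,0.65],[0.54,-0.61,0,0,0,0,0.65],[0,0,0,0,0,-1,0.65],[0,0,0,0,0,-1,0.65],[0,0,0,0,0,-1,0.65],[0,0,0,0,0,-1,0.65],[0,0,0,0,0,-1,0.65],[0,0,0,0,0,-1,0.65],[0,0,0,0,0,-1,0.65],[0,0,0,0,0,-1,0.65],[0,0,0,0,0,-1,0.65],[0,0,0,0,0,-1,0.65],[0,0,0,0,0,-1,0.65],[0,0,0,0,0,-1,0.65],[0,0,0,0,0,-1,0.65],[0,0,0,0,0,-1,0.65],[0,0,0,0,0,-0.95,0.65]]]' >/dev/null; python3 -m pendant '[[[0,0,0,0,-1,0,0.65],[0,0,0,0,-1,0,0.65],[0,0,0,0,-0.5,0,0.65],[0,0,0,0,0,0,0.65]]]' >/dev/null; python3 st.py .428,-.2605,.034
python3 - <<'E'
from h import *
p=ctrl.camera("scene")
for th in("filter_box","cinnamon_jar"): print([(w(p,r["at"]).round(3).tolist(),round(r["score"],2)) for r in ctrl.boxes_of(p,th)[:4]])
E
```

```text
t 17.73 p [ 0.4291 -0.2578  0.1614] F [0.  0.8 0.3] w 0.35
[[0.175, 0.983, -0.048], [0.95, -0.181, -0.255], [-0.26, -0.001, -0.966]]
shift tool units [ 1.01 -0.02  4.12]
[([0.426, -0.287, 0.078], 0.87)]
[([0.478, -0.154, 0.075], 0.78), ([0.654, -0.173, 0.088], 0.74), ([0.626, -0.099, 0.087], 0.58), ([0.278, -0.201, 0.074], 0.56)]
```

```bash
python3 -m pendant '[[[0.2,0,0.75,0,0,0,0.65],[0.2,0,0.75,0,0,0,0.65],[0.2,0,0.75,0,0,0,0.65],[0.15,0,0.6,0,0,0,0.65],[0,0,0,0,0,0,0.65]]]' | grep -E "pos|force"; python3 -m pendant '[[[0.12,0,0.5,0,0,0,0.65],[0.13,0,0.5,0,0,0,0.65],[0.05,0,0.2,0,0,0,0.65],[0,0,0,0,0,0,0.65]]]' | grep -E "pos|force"
```

```text
eef_pos: [0.426, -0.2595, 0.0692]
wrist_force: [-1.0, 0.9, -1.0]
grip_force: 0.0
eef_pos: [0.4277, -0.2608, 0.0362]
wrist_force: [-0.4, -0.2, 0.6]
grip_force: 0.0
```

```bash
python3 -m pendant '[[[-0.12,0,0.03,0,0,0,0.65],[-0.12,0,0.03,0,0,0,0.65],[-0.1,0,0.025,0,0,0,0.65]]]' | grep -E "pos|force"; python3 -m pendant '[[[-0.05,0,0.013,0,0,0,0.65],[-0.05,0,0.013,0,0,0,0.65]]]' | grep -E "pos|force"
```

```text
eef_pos: [0.4271, -0.2716, 0.0388]
wrist_force: [-0.2, 2.9, 1.9]
grip_force: 1.7
eef_pos: [0.4269, -0.273, 0.0386]
wrist_force: [1.4, 14.3, 8.0]
grip_force: 7.0
```

```bash
python3 -m pendant '[[[-0.05,0,0.013,0,0,0,0.65],[0,0,0,0,0,0,0.65]]]' | grep -E "pos|force"
```

```text
eef_pos: [0.4271, -0.273, 0.0386]
wrist_force: [1.6, 16.1, 8.0]
grip_force: 7.4
```

```bash
python3 -m pendant '[[[0.3,0,-0.08,0,0,0,0.65],[0.4,0,-0.1,0,0,0,0.65],[-0.2,0,-0.75,0,0,0,0.65],[-0.2,0,-0.75,0,0,0,0.65],[-0.2,0,-0.75,0,0,0,0.65],[-0.2,0,-0.75,0,0,0,0.8],[-0.2,0,-0.75,0,0,0,1],[-0.2,0,-0.75,0,0,0,1],[-0.2,0,-0.75,0,0,0,1],[0,0,0,0,1,0,1],[0,0,0,0,1,0,1],[0,0,0,0,0.5,0,1],[0,0,-0.8,0,0,0,1],[0,0,-0.5,0,0,0,1]]]' | grep -E "pos|force"; python3 st.py .421,-.483,.27
```

```text
eef_pos: [0.429, -0.255, 0.2397]
wrist_force: [0.5, 0.2, -0.1]
grip_force: 0.0
t 20.38 p [ 0.429  -0.255   0.2397] F [ 0.5  0.2 -0.1] w -0.0
[[0.187, 0.982, -0.001], [0.982, -0.187, 0.0], [-0.0, -0.001, -1.0]]
shift tool units [-7.51  1.16 -1.01]
```

```bash
python3 -m pendant '[[[-0.94,0.14,-0.12,0,0,0,1],[-0.94,0.14,-0.12,0,0,0,1],[-0.94,0.14,-0.12,0,0,0,1],[-0.94,0.14,-0.12,0,0,0,1],[-0.94,0.14,-0.12,0,0,0,1],[-0.94,0.14,-0.12,0,0,0,1],[-0.94,0.14,-0.12,0,0,0,1],[-0.94,0.14,-0.12,0,0,0,1],[0,0,0,0,0,0,1],[0,0,0,0,0,0,1],[0,0,0,0,0,0,1]]]' | grep -E "pos|force"
python3 - <<'E'
from h import *
p=ctrl.camera("wrist"); print((-np.array(p["R"]).T@p["t"]).round(3),proj(p,[.4337,-.4142,.1]),proj(p,[.4337,-.4142,.0]))
save(p,"pics/f.png",None,1.56)
np.save("f.npy",{k:np.array(p[k]) for k in("R","t","intrinsics","color")},allow_pickle=True)
E
```

```text
eef_pos: [0.421, -0.4816, 0.2677]
wrist_force: [-0.7, 1.2, -0.2]
grip_force: 0.0
[ 0.435 -0.414  0.41 ] [250.12032037 103.87881233] [250.42231894 103.88302168]
```

View pics/f.png

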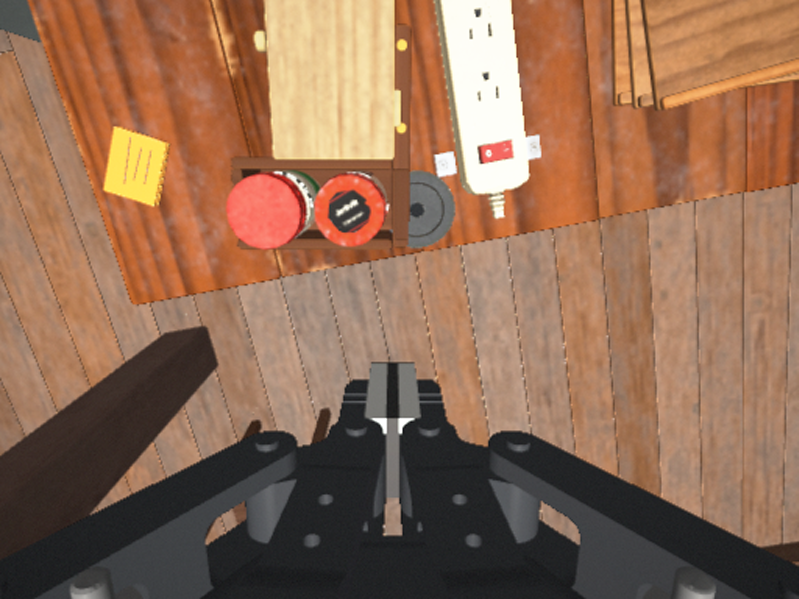

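The box sits against the rail (edge near column 394) and the compartment wall (row 159). Both shakers are in place. I'll measure the edges numerically for squareness.

Run:
```python
from h import *
p=np.load("f.npy",allow_pickle=True).item()
g=cv2.cvtColor(p["color"],cv2.COLOR_RGB2GRAY).astype(float)
b=p["color"][:,:,2].astype(float)
def edgeV(c0,c1,rows,sgn):
    P=[]
    for r in rows:
        d=sgn*np.gradient(b[r,c0:c1]);i=d.argmax();P.append((c0+i,r))
    return np.array(P)
def edgeH(r0,r1,cols,sgn):
    return np.array([(c,r0+(sgn*np.gradient(b[r0:r1,c])).argmax()) for c in cols])
def rep(n,P,z):
    W=np.array([ray(p,u,v,z)[:2] for u,v in P]); vx,vy,x,y=cv2.fitLine(W.astype(np.float32),cv2.DIST_HUBER,0,.001,.001).ravel()
    if abs(vx)>abs(vy): a=np.arctan2(vy*np.sign(vx),abs(vx))
    else: a=np.arctan2(-vx*np.sign(vy),abs(vy))
    k=np.array([.4337,-.4142]);t=-.1849;R=np.array([[np.cos(t),np.sin(t)],[-np.sin(t),np.cos(t)]])
    print(n,"yaw",round(float(a),3),"caddy xy mean",(R@(np.array([x,y])-k)).round(4), "px",P[0],P[-1])
rep("lid back z.103",edgeV(246,259,range(5,55),-1),.103)
rep("lid front",edgeV(160,182,range(35,98),1),.103)
rep("lid right",edgeH(95,110,range(180,248),-1),.103)
rep("wall outer top(z.055) bottom edge?",edgeV(256,268,range(20,100),1),.045)
rep("compartment far wall",edgeH(154,163,range(180,245),1),.055)
for r in(10,40,70): print(r,b[r,240:268].astype(int).tolist())
for c in(190,215,240): print(c,b[94:114,c].astype(int).tolist())
```

```text
lid back z.103 yaw -0.185 caddy xy mean [0.0017 0.0642] px [252   5] [252  54]
lid front yaw -0.19 caddy xy mean [-0.0696  0.0325] px [171  35] [174  97]
lid right yaw -0.185 caddy xy mean [-0.0297  0.0017] px [180 102] [247 102]
wall outer top(z.055) bottom edge? yaw -0.191 caddy xy mean [0.0137 0.0418] px [264  20] [262  99]
compartment far wall yaw -0.179 caddy xy mean [-0.039  -0.0547] px [180 162] [244 154]
10 [131, 136, 140, 146, 158, 164, 166, 166, 158, 158, 154, 148, 123, 40, 45, 45, 44, 51, 50, 52, 56, 56, 53, 50, 49, 53, 56, 56]
40 [135, 141, 149, 154, 161, 165, 166, 164, 163, 159, 152, 151, 132, 60, 65, 66, 65, 66, 63, 60, 60, 57, 50, 44, 60, 58, 57, 52]
70 [143, 145, 147, 153, 156, 159, 163, 160, 160, 164, 164, 159, 156, 179, 181, 180, 144, 59, 63, 64, 63, 56, 50, 57, 58, 58, 57, 55]
190 [144, 144, 144, 144, 145, 147, 146, 142, 82, 61, 61, 62, 61, 58, 48, 49, 61, 81, 111, 136]
215 [166, 168, 172, 174, 174, 171, 169, 161, 89, 59, 62, 61, 61, 62, 47, 59, 61, 59, 47, 52]
240 [161, 164, 166, 165, 163, 163, 163, 158, 85, 61, 62, 62, 61, 61, 50, 56, 60, 59, 61, 82]
```

```bash
python3 -c "
from bench import ctrl
print(ctrl.job_done())"
```

```text
the job is handed in; nothing more can be done
None
```

I pressed the lid shut and pushed the box into its berth. It stands square to the caddy, with firm contact felt at both the back rail and the jar compartment wall; the shakers are in place, and the job is handed in.

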